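# Load a sample puck through the loader's one-way flaps

### The job

Take the sample puck with the blue knob from the white tray, set it on the loader's open infeed deck, and slide it along the deck through the two sprung yellow flaps, on until it presses the sprung green seat plate back by about 6 mm (about 13 N, never as far as 10 mm). Hold that gentle press for about half a second, then let go, leaving the puck standing inside with both flaps shut behind it. Do not jam it hard against the guides, and leave the orange-knobbed puck and the other things where they are.

Things in the scene. Friction and masses are not known exactly. Their poses are not given: they have to be found in the camera images.
- puck_knob (a point): Blue-knobbed puck, the one to load: steel disc 52 mm in diameter, 18 mm high, with an upright round knob on its centre, 18 mm in diameter, 34 mm tall (52 mm in all), 0.15 to 0.3 kg. This point: on its axis, 35 mm above its underside, mid-height of the knob. Stands on the white tray's floor (4 mm above the bench), at either end. The knob can be held all the way through the loader, whose guides are lower.
- spare_knob (a point): The same point on an identical puck with an ORANGE knob in the same tray, about 90 mm from the blue one. Leave it there.
- loader: Fixed loader: aluminium deck plate 260 x 100 mm, 4 mm thick, with white guide strips 18 mm high (tops 22 mm above the bench; hinge pins 26 mm). Origin at bench level on the centre line, exactly between the hinges of the two flaps. x: the way a puck is pushed, y to its left, z up. The deck runs from x = -110 to +150 mm.
- infeed (a point): Point on the deck's top (4 mm above the bench), centre line, 75 mm before the flaps (loader x = -75 mm): the place to set a puck down, with some 7 mm of room each side. Axes as the loader's. The guides narrow from 79 mm apart at x = -85 to 55 mm at x = -45, then run straight, 55 mm apart, to x = -4 mm.
- clear (a point): Point on the deck's top, centre line, 47 mm beyond the flaps (loader x = +47 mm): once a puck's centre is past it, the flaps are free to shut behind it. Guides here are 58 mm apart (from x = 38 on). The puck first touches the seat plate with its centre 6 to 36 mm further on; how far is set by a clamp, differs each time and has to be felt.
- flap_l (a joint): Left yellow flap, upright leaf 28 mm wide, 16 mm high, 3 mm thick, hinged on an upright pin at x = 0, y = +31 mm of the loader. 0 = shut across the channel (a stop; it cannot swing towards the infeed), growing as it swings to +x, up to 1.55 rad. A spring shuts it (about 1.5 N at its tip when shut, 3 N when wide open).
- flap_r (a joint): Right yellow flap, mirror image of the left one, hinge at y = -31 mm. 0 = shut, up to 1.55 rad open to +x.
- seat (a joint): Green seat plate at the inner end of the loader, 42 mm wide, 16 mm high, on a damped spring: 0 = at rest, growing (m) as a puck presses it to +x; travel 14 mm. It takes about 3 N to start it and 1.6 N more per mm (about 13 N at 6 mm, 19 N at 10 mm).
- tray: White tray fixed on the bench, 200 x 100 mm, rim 12 mm high, floor 4 mm; origin at the centre of its underside, x along its length. It stands left or right of the loader.
- pellet_block: Grey storage block with pellets, fixed, 180 x 90 mm, 34 mm high, on the side of the loader where the tray is not. Origin at the centre of its underside.
- beaker: Glass beaker, 70 mm in diameter, 90 mm high, bystander. Origin at the centre of its underside.
- mortar: White bowl, 100 mm in diameter, 55 mm high, bystander. Origin at the centre of its underside.
- bottle: Plastic bottle, 60 mm in diameter, 130 mm high, bystander. Origin at the centre of its underside.
- jar: Amber jar, 64 mm in diameter, 75 mm high, bystander. Origin at the centre of its underside.
- guides: The white guide strips and hinge pins standing on the loader's deck, fixed to it; same origin and axes as the loader. They are rigid: a puck forced sideways against them builds up force quickly, so it should be let to find its own way between them.
- scoop: Steel lab scoop lying on the bench, about 170 mm long, bystander. Origin at its middle, underside.

How it is judged:
On the way, in this order (a step that is already met when the one before it is completed fails the run):
1. the blue-knobbed puck stands on the infeed deck, before the flaps (x of puck_knob in the frame of loader between -0.115 and -0.027 m and y of puck_knob in the frame of loader between -0.02 and 0.02 m and contact force between puck and loader above 0.3 N and height (world z) of puck_knob below 0.043 m), for 0.15 s.
2. it slides along the deck through the doorway and holds both flaps open (x of puck_knob in the frame of loader between -0.01 and 0.035 m and value of joint each of flap_l, flap_r above 0.6 rad and height (world z) of puck_knob below 0.045 m), for 0.05 s.
3. it presses the seat plate back by 4 to 8.5 mm for 0.3 s (value of joint seat between 0.004 and 0.0085 m and x of puck_knob in the frame of loader above 0.045 m), for 0.3 s.
At the end, for the whole second after the job is handed in: The blue-knobbed puck stands upright (within 0.1 rad) and still on the deck inside the loader, its centre 25 to 100 mm beyond the flap hinges and within 20 mm of the centre line, both flaps shut behind it (under 0.1 rad), the orange-knobbed puck within 20 mm of its start (value of joint each of flap_l, flap_r below 0.1 rad and x of puck_knob in the frame of loader between 0.025 and 0.1 m and y of puck_knob in the frame of loader between -0.02 and 0.02 m and height (world z) of puck_knob below 0.043 m and angle between puck_knob's own z axis and vertical below 0.1 rad and linear speed of puck below 0.02 m/s and distance of spare_knob from where it was at the start of the episode below 0.02 m); the robot touches nothing.
It fails at once if the seat plate is pressed back more than 10 mm (value of joint seat above 0.01 m).
It fails at once if the puck is jammed against the loader's guides with more than 25 N (contact force between puck and guides above 25 N).
It fails at once if the orange-knobbed puck is displaced by more than 20 mm (distance of spare_knob from where it was at the start of the episode above 0.02 m).
It fails at once if a bystander is pushed more than 30 mm (distance of any of beaker, mortar, bottle, jar, scoop from where it was at the start of the episode above 0.03 m).
It also fails if it takes over 72 s, if anything falls off the work surface, if the arm or the gripper's body presses on something with over 40 N, if the wrist force passes 120 N, or if a joint passes its speed limit or range.

### The arm

A 6-joint arm with a two-finger parallel gripper is mounted at the origin on the work surface. World frame = base frame: x ahead of the robot, y to its left, z up, the work surface at z = 0. Lengths are in m, angles in rad, forces in N, time in s.
With the tool pointing down it reaches from about 0.275 to 0.85 m from the base axis. Payload 5.2 kg.
Tool frame: the origin (TCP) lies midway between the tips of the shut fingers; the grasp point (between the pads) lies 19 mm behind it (grip_depth is the distance from the TCP to the grasp point, in m); z points along the fingers, y is the direction in which the jaws open and shut (so a half turn about z gives the same grasp; the last joint's range is limited). The gripper opens to 85 mm and grips with 20 to 120 N. Pads are 22 mm wide; open, the fingers measure 114 mm over their backs; the gripper's body (76 mm by 85 mm) begins 54 mm behind the grasp point. The pads swing forward as they close: fully open they stand 13 mm farther back than shut.
Start: joints at [-0.203, 0.259, 1.535, -0, 1.348, -0.203], TCP at [0.55, 0, 0.231] pointing down, gripper open.
Joint ranges: [-3.14, 3.14], [-0.91, 2.08], [0.19, 2.58], [-1.22, 4.36], [0.22, 2.71], [-3.12, 3.12]. Speed limits (rad/s): [2.57, 2.57, 3.14, 3.14, 3.14, 3.14].

### API

Orientations are given as a rotation vector (axis times angle).
In Python, from workcell import get_state, camera, hand_in, grip_depth gives the robot as it stands.
- The arm moves only by the shell command python3 -m crank 'ROWS' [FORCE]. ROWS is JSON, a list of rows, each an object with "xyz": the shift along the tool's x, y, z in mm, a list of three; "turn": the turn, a rotation vector about the tool's x, y, z in rad, a list of three; "grip": the opening, from 0 (shut) to 1 (fully open). A call has 1 to 12 rows; each row is the pose to reach, as a shift and turn from the pose commanded when the call began, along the tool's axes at that moment; what a row does not reach only later rows make up. A row lasts 1/12 s, in which the tool goes at most 41.7 mm and 7.16 degrees, less where a joint would pass 70% of its speed; a pose out of reach is approached as far as the arm can. A call with a gripper value outside its range is refused whole. The fingers move at their own pace and stop on an object; FORCE is the grip in N (left out, the last holds). Time passes only in rows, so rows that repeat a pose let the fingers close. It gives the time, the measured TCP pose, the force and the opening at its end, in the units of the state.
- get_state(): the state, without advancing time (a new reading comes with each control period).
- camera(name): name is "scene" or "side" or "wrist"; returns a dict with "frame" (480x640x3 uint8, blue, green, red), "range_z" (480x640 float32, m along the optical axis (not along the pixel's ray), 0 where there is no reading), "intrinsics" (3x3 intrinsics, pixels), "R" (3x3) and "t" (3): a world point X has camera coordinates R X + t; the wrist camera has in their place "tool_from_camera" (4x4, takes a point from camera to tool coordinates, whose origin is the TCP and whose axes are the flange's). Camera axes: x right, y down, z forward; pixel columns grow to the right and rows downward; lengths in m; the calibration is good to about 2 mm. The wrist camera is an equidistant fisheye: a pixel r from the principal point sees the ray r / f radians off the axis. A picture is of the moment at which its call begins: read the wrist's pose just before it.
- hand_in(): hands the job in, once; it reports no verdict.
The state is a dict: "clock": time; "joint_positions": joint angles; "joint_velocities": joint speeds; "effort": joint torques, N m; "tool_pos": TCP position; "tcp_rot": TCP orientation; "contact_force": force on the tool from outside, world axes, zero at the start; "torque": the same for the moment, N m; "opening": finger opening in m.
Only numpy, scipy, OpenCV 4.12 (cv2) and the standard library are available. Lean on these libraries where they do the work, as an engineer would, in place of code of your own. Each camera call takes 0.05 s, during which the arm holds its last target.

## Working session

There is one attempt and no reset: what is moved stays moved. The work goes in short steps, Python scripts to look and compute and a shell command to move; the robot and the scene stay as the last step left them, time stands still between calls to the robot, and variables do not carry over. Pictures are saved under pics/ and viewed, and the job is handed in when it is done.

```bash
ls; mkdir -p pics; python3 - <<'E'
from workcell import get_state, camera, grip_depth
import cv2,numpy as np
print(get_state(),grip_depth)
for n in ("scene","side"):
    c=camera(n);cv2.imwrite(f"pics/{n}0.png",c["frame"]);np.savez(f"{n}0.npz",**{k:c[k] for k in c})
    print(n,c["intrinsics"],c["R"],c["t"])
E
```

```text
pics
{'clock': 0.0, 'joint_positions': array([-2.02774460e-01,  2.59328833e-01,  1.53607829e+00, -1.78425930e-05,
        1.34798328e+00, -2.02776838e-01]), 'joint_velocities': array([ 0.00085317,  0.00134484,  0.00053886,  0.0015624 , -0.00025862,
       -0.00012124]), 'effort': array([ 1.06436883e-04, -4.46029150e+01, -2.90570551e+01, -7.42485804e-05,
        1.18754001e-02, -2.51378208e-05]), 'tool_pos': array([5.49479821e-01, 1.38180228e-04, 2.30484230e-01]), 'tcp_rot': array([-2.22037944e+00, -2.22039351e+00,  1.57582777e-03]), 'contact_force': array([0.19187136, 0.82109515, 0.45378934]), 'torque': array([-0.02925652, -0.02788515, -0.01739676]), 'opening': 0.085699980471069} 0.0187
scene [[455.39545872   0.         316.46157751]
 [  0.         455.39545872 238.32061534]
 [  0.           0.           1.        ]] [[ 0.55380333  0.83235669 -0.02200508]
 [ 0.53591883 -0.37654736 -0.75564747]
 [-0.63725418  0.40668714 -0.6546088 ]] [-0.28910414 -0.28147108  1.45988849]
side [[545.58355951   0.         327.66190194]
 [  0.         545.58355951 240.05888367]
 [  0.           0.           1.        ]] [[-0.97855009 -0.20595181  0.00485587]
 [-0.14926229  0.69255813 -0.70575067]
 [ 0.14198766 -0.69133718 -0.70844366]] [0.56168164 0.16051735 1.31777279]
```

View pics/scene0.png

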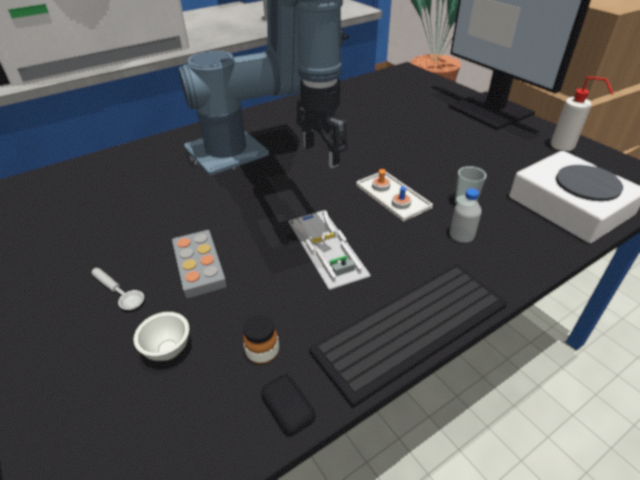

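View pics/side0.png

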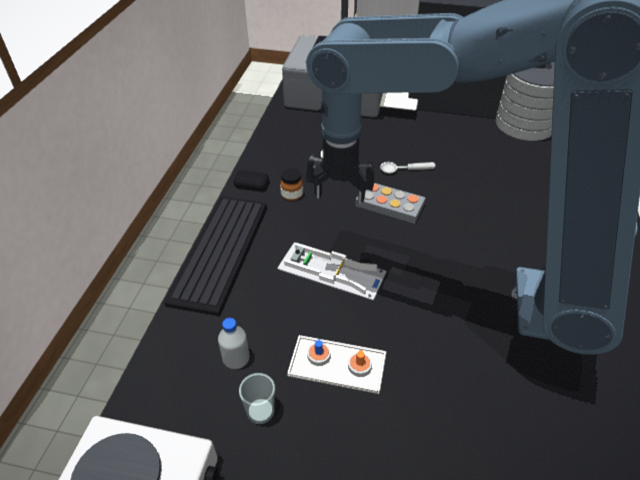

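The scene view shows the tray near (395,195), with the blue knob at (402,192) and the orange one at (381,176). The loader is around (330,248), with its infeed toward the robot. In the side view the blue knob is at (319,347) and the loader at (333,270). Next I'll zoom in and localise.

```bash
python3 - <<'E'
import cv2,numpy as np
a=np.load("scene0.npz")["frame"][160:300,270:450];b=np.load("side0.npz")["frame"][230:400,260:410]
cv2.imwrite("pics/s1.png",cv2.resize(a,None,fx=4.2,fy=4.2,interpolation=cv2.INTER_CUBIC))
cv2.imwrite("pics/d1.png",cv2.resize(b,None,fx=3.5,fy=3.5,interpolation=cv2.INTER_CUBIC))
E
cat > h.py <<'E'
import numpy as np,cv2
from scipy.spatial.transform import Rotation as Ro
def ray(c,u,v,z):
    K=c["intrinsics"];R=c["R"];t=c["t"]
    d=R.T@np.linalg.inv(K)@np.array([u,v,1.]);o=-R.T@t
    return o+d*(z-o[2])/d[2]
def blobs(c,lo,hi,amin=8):
    h=cv2.cvtColor(c["frame"],cv2.COLOR_BGR2HSV)
    m=cv2.inRange(h,np.array(lo),np.array(hi))
    n,l,s,ce=cv2.connectedComponentsWithStats(m)
    return [(ce[i],s[i]) for i in range(1,n) if s[i][4]>=amin]
E
python3 - <<'E'
from h import *
for n in("scene","side"):
    c=np.load(n+"0.npz")
    for nm,lo,hi in(("blue",(105,150,80),(125,255,255)),("yellow",(18,120,80),(32,255,255)),("green",(50,120,60),(80,255,255)),("orange",(8,180,120),(17,255,255))):
        for ce,s in blobs(c,lo,hi):
            if 250<ce[0]<450 and 130<ce[1]<400:
                print(n,nm,ce.round(1),s,ray(c,*ce,.035).round(4),ray(c,*ce,.012).round(4))
E
```

```text
scene blue [402.2 192. ] [401 187   4  11  32] [0.5329 0.2664 0.035 ] [0.5097 0.2902 0.012 ]
scene yellow [329.7 235.4] [326 233   8   5  22] [0.5676 0.0084 0.035 ] [0.5455 0.0237 0.012 ]
scene yellow [316.4 239.6] [313 237   8   6  29] [ 0.562  -0.0257  0.035 ] [ 0.5398 -0.0115  0.012 ]
scene green [342.8 258.1] [340 257   6   3  13] [ 0.6484 -0.0123  0.035 ] [0.629  0.0024 0.012 ]
scene green [332.9 261.4] [331 260   5   4  14] [ 0.6443 -0.0367  0.035 ] [ 0.6247 -0.0228  0.012 ]
scene orange [381.2 177.5] [380 173   3   9  22] [0.4472 0.266  0.035 ] [0.4212 0.2898 0.012 ]
side blue [375.7 283.1] [373 280   6   7  22] [0.4446 0.0504 0.035 ] [0.4459 0.0306 0.012 ]
side blue [318.4 346.8] [315 341   7  13  77] [0.5408 0.2572 0.035 ] [0.5443 0.2422 0.012 ]
side yellow [385.9 190.8] [382 188   9   7  49] [ 0.4663 -0.2999  0.035 ] [ 0.4681 -0.3276  0.012 ]
side yellow [394.7 203.1] [390 200  10   7  53] [ 0.4352 -0.2521  0.035 ] [ 0.4363 -0.2787  0.012 ]
side yellow [339.6 267.4] [336 262   8  12  22] [0.5398 0.0185 0.035 ] [ 0.5433 -0.002   0.012 ]
side green [307.1 258.3] [304 252   7  12  37] [0.626  0.0053 0.035 ] [ 0.6315 -0.0154  0.012 ]
side orange [359.8 359.8] [357 355   7  10  56] [0.4468 0.2707 0.035 ] [0.4482 0.256  0.012 ]
```

View pics/s1.png

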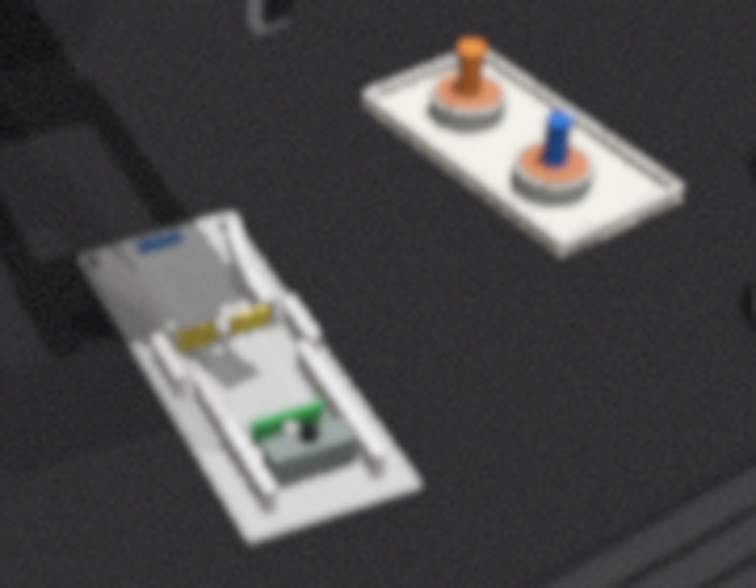

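View pics/d1.png

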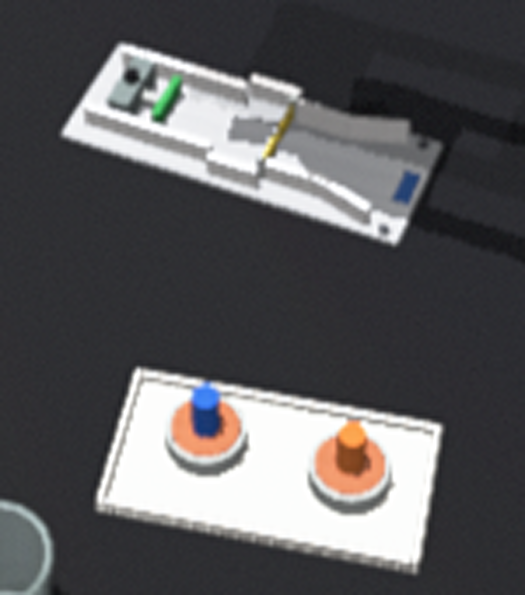

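```bash
python3 - <<'E'
from h import *
sc=np.load("scene0.npz");si=np.load("side0.npz")
A=[ray(sc,270+u/4.2,160+v/4.2,.004) for u,v in((82,258),(235,212),(420,487),(252,543))]
B=[ray(si,260+u/3.5,230+v/3.5,.004) for u,v in((440,145),(398,243),(62,135),(122,43))]
for P in(A,B):
    P=np.array(P);print(P.round(4)[:,:2].tolist())
    i=np.array(P[:2]).mean(0);o=P[2:].mean(0);d=(o-i)[:2];L=np.hypot(*d);print("mid",i[:2],o[:2],L,"yaw",np.arctan2(d[1],d[0]),"origin",i[:2]+d*110/260)
from workcell import camera,get_state
s=get_state();c=camera("wrist");np.savez("w0.npz",tp=s["tool_pos"],tr=s["tcp_rot"],**c);cv2.imwrite("pics/w0.png",c["frame"]);print(c["intrinsics"],c["tool_from_camera"])
E
```

```text
[[0.433, -0.0239], [0.449, 0.0788], [0.7039, 0.0229], [0.6859, -0.0736]]
mid [0.44096957 0.02747271] [ 0.69492159 -0.02534657] 0.2593867930894745 yaw -0.20506553983356043 origin [0.54841081 0.00512609]
[[0.4272, -0.0203], [0.4437, 0.0762], [0.6986, 0.0281], [0.6791, -0.0727]]
mid [0.43542215 0.02794695] [ 0.68885485 -0.022305  ] 0.25836678022248255 yaw -0.19574612738085054 origin [0.54264368 0.00668651]
[[371.64829954   0.         317.08569791]
 [  0.         371.64829954 236.23465731]
 [  0.           0.           1.        ]] [[ 2.78037857e-04 -9.61202696e-01 -2.75842888e-01  6.99354052e-02]
 [ 9.99999746e-01  4.48333488e-04 -5.54306734e-04  1.85325527e-04]
 [ 6.56470731e-04 -2.75842664e-01  9.61202577e-01 -1.42840874e-01]
 [ 0.00000000e+00  0.00000000e+00  0.00000000e+00  1.00000000e+00]]
```

View pics/w0.png

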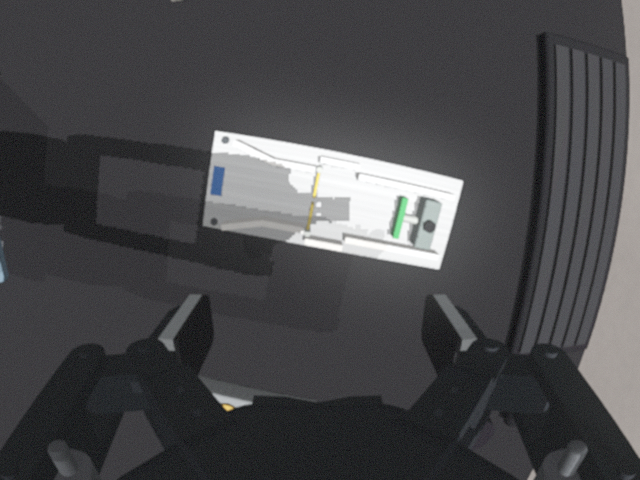

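The wrist view shows the whole deck, with corners at (215,131), (203,226), (438,269) and (462,180), the flaps at (315,195) and the green seat at (400,216). I'll intersect these rays with the deck plane.

```bash
cat >> h.py <<'E'
def wray(c,u,v,z):
    K=c["intrinsics"];p=np.array([u-K[0,2],v-K[1,2]]);r=np.hypot(*p);th=r/K[0,0]
    d=np.array([*(p/max(r,1e-9)*np.sin(th)),np.cos(th)])
    T=c["tool_from_camera"];R=Ro.from_rotvec(c["tr"]).as_matrix()
    o=c["tp"]+R@T[:3,3];d=R@T[:3,:3]@d
    return o+d*(z-o[2])/d[2]
E
python3 - <<'E'
from h import *
c=np.load("w0.npz");f=c["frame"]
g=cv2.cvtColor(f,cv2.COLOR_BGR2GRAY)
pt=np.array([[[215,131]],[[203,226]],[[438,269]],[[462,180]]],np.float32)
q=cv2.cornerSubPix(g,pt.copy(),(5,5),(-1,-1),(3,40,.01));print(q.reshape(-1,2))
for pp in(pt,q):
    P=np.array([wray(c,*x[0],.004) for x in pp]);print(P.round(4)[:,:2].tolist())
    i=P[:2].mean(0);o=P[2:].mean(0);d=(o-i)[:2];print(i,o,np.hypot(*d),"yaw",np.arctan2(d[1],d[0]),"or",i[:2]+d*110/260)
for nm,lo,hi in(("yellow",(18,120,80),(32,255,255)),("green",(50,120,60),(80,255,255)),("blue",(105,150,60),(125,255,255))):
    for ce,s in blobs(c,lo,hi,6): print(nm,ce,s,wray(c,*ce,.016).round(4),wray(c,*ce,.004).round(4))
E
```

```text
[[214.44508 129.9989 ]
 [202.06729 225.35379]
 [438.6853  269.32455]
 [463.0932  180.33444]]
[[0.4464, 0.0742], [0.4282, -0.0247], [0.6826, -0.0733], [0.7012, 0.0257]]
[0.43731796 0.02473852 0.004     ] [ 0.69189147 -0.02382471  0.004     ] 0.25916415613202276 yaw -0.18849836199582243 or [0.54502214 0.00419254]
[[0.4459, 0.0752], [0.4272, -0.024], [0.6834, -0.0737], [0.7025, 0.0254]]
[0.43653857 0.02562006 0.004     ] [ 0.6929673  -0.02417754  0.004     ] 0.26121925017185116 yaw -0.19180924370601726 or [0.54502765 0.00455185]
yellow [227.35135135 407.18918919] [222 404  12   8  37] [ 0.4336 -0.2618  0.016 ] [ 0.4296 -0.273   0.004 ]
```

```bash
python3 - <<'E'
from h import *
si=np.load("side0.npz");sc=np.load("scene0.npz")
print("beaker",ray(si,257,392,.045),ray(sc,470,187,.045));print("bottle",ray(si,234,345,.065),ray(sc,466,218,.065))
for s,z in((si,.039),):
    print(ray(s,318.4,346.8,z),ray(s,359.8,359.8,z))
print(ray(sc,402.2,192,.039),ray(sc,381.2,177.5,.039))
E
```

```text
beaker [0.6370969  0.39503342 0.045     ] [0.62872363 0.41582406 0.045     ]
bottle [0.71238864 0.30980761 0.065     ] [0.7287739  0.28598423 0.065     ]
[0.54011143 0.25976836 0.039     ] [0.44656354 0.27328383 0.039     ]
[0.53694774 0.26227904 0.039     ] [0.45185684 0.26169615 0.039     ]
```

```bash
python3 -m crank '[{"xyz":[40,-2,0],"turn":[0,0,0.05],"grip":1},{"xyz":[80,-4,10],"turn":[0,0,0.1],"grip":1},{"xyz":[120,-6,20],"turn":[0,0,0.15],"grip":1},{"xyz":[160,-8,30],"turn":[0,0,0.192],"grip":1},{"xyz":[200,-10,40],"turn":[0,0,0.192],"grip":1},{"xyz":[235,-11,50],"turn":[0,0,0.192],"grip":0.7},{"xyz":[255,-11,55],"turn":[0,0,0.192],"grip":0.7},{"xyz":[261,-11,60],"turn":[0,0,0.192],"grip":0.7},{"xyz":[261,-11,60],"turn":[0,0,0.192],"grip":0.7},{"xyz":[261,-11,60],"turn":[0,0,0.192],"grip":0.7}]'
python3 - <<'E'
from h import *
from workcell import camera,get_state
s=get_state();c=camera("wrist");np.savez("w1.npz",tp=s["tool_pos"],tr=s["tcp_rot"],**c);cv2.imwrite("pics/w1.png",c["frame"])
c=np.load("w1.npz")
print(s["tool_pos"],s["tcp_rot"],s["contact_force"])
for nm,lo,hi in(("blue",(105,150,60),(125,255,255)),("or",(8,180,100),(17,255,255))):
    for ce,st in blobs(c,lo,hi,20): print(nm,ce,st,wray(c,*ce,.056).round(4),wray(c,*ce,.039).round(4))
E
```

```text
clock: 0.98
tool_pos: [0.5387, 0.2604, 0.1708]
tcp_rot: [2.423, 1.999, -0.002]
contact_force: [-0.1, -0.7, -0.2]
opening: 0.0601
[0.53873517 0.26042445 0.17078068] [ 2.42342349e+00  1.99905759e+00 -2.41773740e-03] [-0.1492951  -0.71743359 -0.22442763]
blue [592.61403509 146.44054581] [ 571  125   43   45 1539] [0.7797 0.2896 0.056 ] [0.7947 0.287  0.039 ]
```

View pics/w1.png

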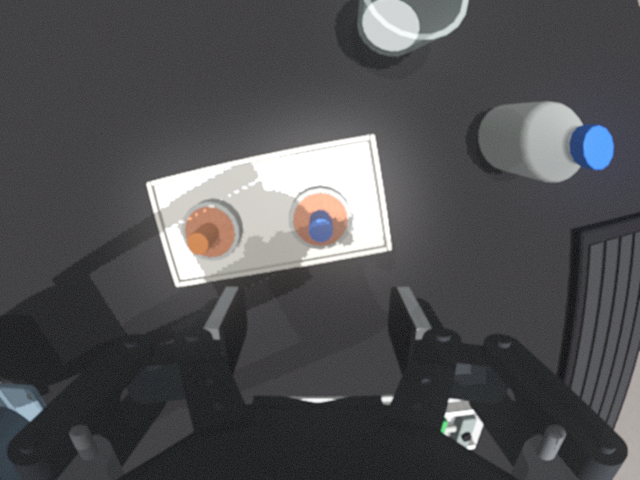

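Blue knob top is at about (320,229) with its disc rim centred near (320,215). The orange knob is at (198,242).

```bash
python3 - <<'E'
from h import *
c=np.load("w1.npz")
M=Ro.from_rotvec(c["tr"]).as_matrix();print(M.round(3))
h=cv2.cvtColor(c["frame"],cv2.COLOR_BGR2HSV);print(h[225:240:3,310:332:4].tolist()[0:3])
for ce,st in blobs(c,(100,130,30),(130,255,255),20): print(ce,st,wray(c,*ce,.048).round(4))
print("top",wray(c,320,222,.056),wray(c,320,230,.056),"disc",wray(c,320,217,.022))
P=wray(c,320,228,.05);print("tool err",M.T@(P-c["tp"]))
E
```

```text
[[ 0.19   0.982 -0.001]
 [ 0.982 -0.19  -0.001]
 [-0.001 -0.001 -1.   ]]
[[[113, 101, 176], [111, 112, 191], [111, 107, 181], [112, 107, 177], [113, 102, 165], [112, 96, 168]], [[113, 113, 181], [113, 100, 158], [111, 97, 161], [112, 99, 163], [113, 100, 158], [111, 100, 161]], [[113, 104, 162], [113, 97, 161], [113, 101, 162], [113, 101, 157], [112, 102, 160], [114, 97, 161]]]
[592.35997522 146.4795539 ] [ 571  124   43   47 1614] [0.7865 0.2883 0.048 ]
top [0.54194165 0.2663607  0.056     ] [0.54083019 0.26055064 0.056     ] disc [0.54133437 0.26213623 0.022     ]
tool err [0.00056788 0.0021803  0.12077809]
```

```bash
python3 -m crank '[{"xyz":[1,2,35],"turn":[0,0,0],"grip":0.65},{"xyz":[1,2,70],"turn":[0,0,0],"grip":0.65},{"xyz":[1,2,100],"turn":[0,0,0],"grip":0.65},{"xyz":[1,2,125],"turn":[0,0,0],"grip":0.65},{"xyz":[1,2,138],"turn":[0,0,0],"grip":0.65},{"xyz":[1,2,144],"turn":[0,0,0],"grip":0.65},{"xyz":[1,2,144],"turn":[0,0,0],"grip":0.65}]' 40
python3 -m crank '[{"xyz":[0,0,0],"turn":[0,0,0],"grip":0},{"xyz":[0,0,0],"turn":[0,0,0],"grip":0},{"xyz":[0,0,0],"turn":[0,0,0],"grip":0},{"xyz":[0,0,0],"turn":[0,0,0],"grip":0},{"xyz":[0,0,0],"turn":[0,0,0],"grip":0},{"xyz":[0,0,0],"turn":[0,0,0],"grip":0},{"xyz":[0,0,0],"turn":[0,0,0],"grip":0},{"xyz":[0,0,0],"turn":[0,0,0],"grip":0}]' 40
python3 - <<'E'
from h import *
from workcell import camera,get_state
s=get_state();c=camera("wrist");np.savez("w2.npz",tp=s["tool_pos"],tr=s["tcp_rot"],**c);cv2.imwrite("pics/w2.png",c["frame"])
E
```

```text
clock: 1.62
tool_pos: [0.541, 0.2599, 0.0264]
tcp_rot: [-2.426, -1.995, 0.003]
contact_force: [0.5, 0.3, -0.7]
opening: 0.0553
clock: 2.28
tool_pos: [0.5425, 0.2618, 0.0291]
tcp_rot: [2.422, 1.998, 0.004]
contact_force: [0.5, -2.4, 6.4]
opening: 0.0162
```

View pics/w2.png

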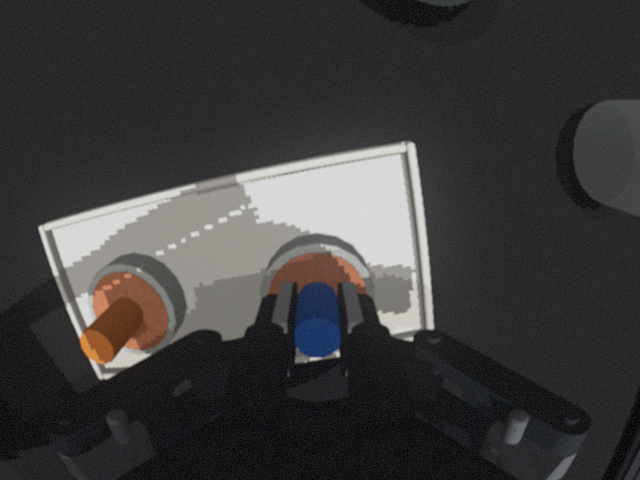

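Knob gripped (opening 16 mm) at (318,320). Next: lift, then check.

```bash
python3 -m crank '[{"xyz":[0,0,-15],"turn":[0,0,0],"grip":0},{"xyz":[0,0,-35],"turn":[0,0,0],"grip":0},{"xyz":[0,0,-55],"turn":[0,0,0],"grip":0},{"xyz":[0,0,-60],"turn":[0,0,0],"grip":0},{"xyz":[0,0,-60],"turn":[0,0,0],"grip":0},{"xyz":[0,0,-60],"turn":[0,0,0],"grip":0},{"xyz":[0,0,-60],"turn":[0,0,0],"grip":0}]' 40
python3 - <<'E'
from h import *
from workcell import camera,get_state
s=get_state();print(s["tool_pos"]);c=camera("wrist");np.savez("w3.npz",tp=s["tool_pos"],tr=s["tcp_rot"],**c);cv2.imwrite("pics/w3.png",c["frame"])
c=camera("side");cv2.imwrite("pics/d3.png",cv2.resize(c["frame"][230:400,240:440],None,fx=3.5,fy=3.5))
M=Ro.from_rotvec(s["tcp_rot"]).as_matrix();print(M.round(3))
g=np.array([.4714,.0193,s["tool_pos"][2]]);print(M.T@(g-s["tool_pos"]))
E
```

```text
clock: 2.92
tool_pos: [0.5401, 0.2614, 0.0859]
tcp_rot: [-2.423, -1.998, 0.003]
contact_force: [-0.7, 0.5, -2.0]
opening: 0.0165
[0.54011829 0.26140688 0.08592179]
[[ 0.191  0.982 -0.002]
 [ 0.982 -0.191 -0.001]
 [-0.001 -0.002 -1.   ]]
[-0.25076965 -0.02127055  0.00030264]
```

View pics/w3.png

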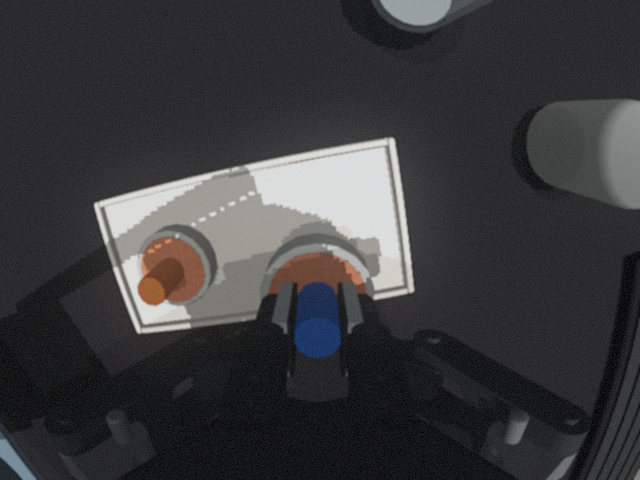

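View pics/d3.png

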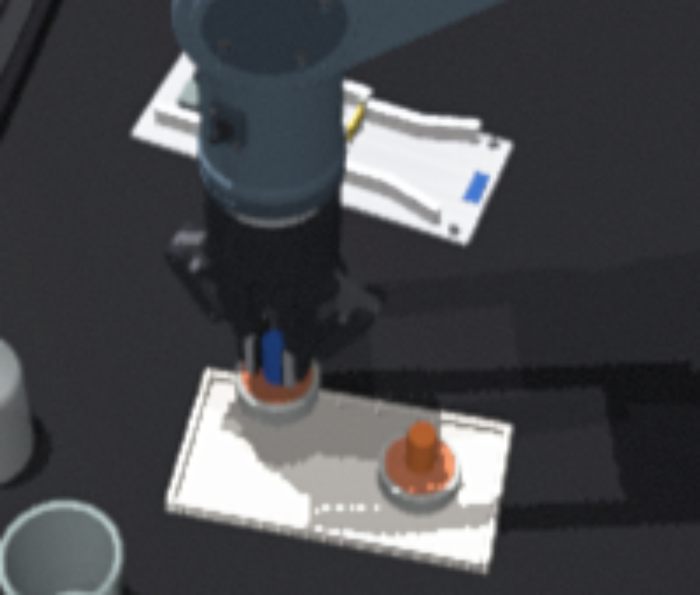

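The puck is lifted clear, still gripped and upright, and orange is untouched. Moving above the infeed now. I'll also work out the knob's offset in the tool.

```bash
python3 - <<'E'
from h import *
c=np.load("w3.npz");M=Ro.from_rotvec(c["tr"]).as_matrix()
print(M.T@(wray(c,318,338,c["tp"][2]+.028)-c["tp"]))
E
python3 -m crank '[{"xyz":[-20,-2,0],"turn":[0,0,0],"grip":0},{"xyz":[-45,-4,0],"turn":[0,0,0],"grip":0},{"xyz":[-75,-7,0],"turn":[0,0,0],"grip":0},{"xyz":[-105,-10,0],"turn":[0,0,0],"grip":0},{"xyz":[-135,-13,0],"turn":[0,0,0],"grip":0},{"xyz":[-165,-16,0],"turn":[0,0,0],"grip":0},{"xyz":[-195,-18,0],"turn":[0,0,0],"grip":0},{"xyz":[-222,-20,0],"turn":[0,0,0],"grip":0},{"xyz":[-242,-21,0],"turn":[0,0,0],"grip":0},{"xyz":[-251,-21,0],"turn":[0,0,0],"grip":0},{"xyz":[-251,-21,0],"turn":[0,0,0],"grip":0},{"xyz":[-251,-21,0],"turn":[0,0,0],"grip":0}]' 40
python3 - <<'E'
from h import *
from workcell import camera,get_state
s=get_state();print(s["tool_pos"],s["tcp_rot"]);c=camera("wrist");np.savez("w4.npz",tp=s["tool_pos"],tr=s["tcp_rot"],**c);cv2.imwrite("pics/w4.png",c["frame"])
E
```

```text
[-0.00097601  0.00049732 -0.02800016]
clock: 4.02
tool_pos: [0.4727, 0.0194, 0.087]
tcp_rot: [-2.425, -1.996, -0.0]
contact_force: [-0.4, 0.0, -1.5]
opening: 0.0165
[0.47271685 0.01936932 0.08702778] [-2.42513572e+00 -1.99601388e+00 -1.95918725e-04]
```

View pics/w4.png

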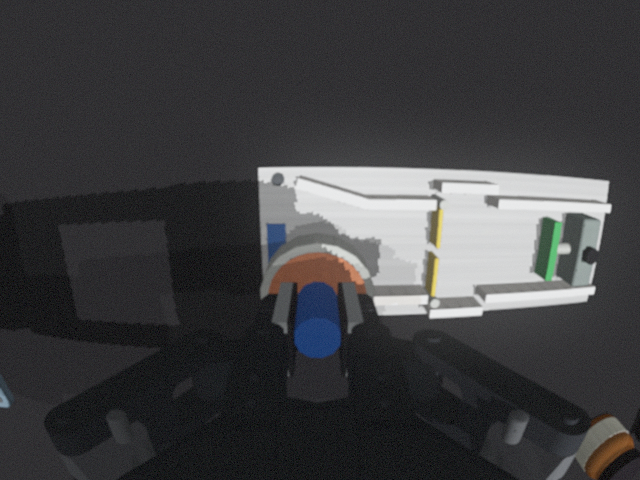

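Deck lies level in the image, which means the jaws are aligned with it. The flaps are at (436,225) and (433,272), the seat at (548,250), and the puck is over the infeed. I'll refine the loader pose with this view.

```bash
python3 - <<'E'
from h import *
c=np.load("w4.npz");M=Ro.from_rotvec(c["tr"]).as_matrix()
L=np.array([.545,.005]);y=-.192;R2=np.array([[np.cos(y),np.sin(y)],[-np.sin(y),np.cos(y)]])
def sh(n,u,v,z):
    P=wray(c,u,v,z);print(n,P[:2].round(4),"loader",(R2@(P[:2]-L)*1000).round(1),"tool",(M.T@(P-c["tp"])*1000).round(1))
sh("c NL",258,167,.004);sh("c FL",609,180,.004);sh("c FR",588,301,.004)
for nm,lo,hi in(("yellow",(18,100,80),(34,255,255)),("green",(45,100,40),(85,255,255))):
    for ce,st in blobs(c,lo,hi,30): sh(nm+str(st),*ce,.012);
sh("guide L inner after 38 near",490,206,.022);sh("far",609,212,.022)
sh("guide R inner near",479,287,.022);sh("far",594,288,.022)
sh("guideL straight start",369,207,.004);sh("guideL str end",436,209,.004);sh("pinR",434,303,.026);sh("pinL",441,204,.026)
sh("knob top",318,338,c["tp"][2]+.028)
# line fit of deck edges
g=cv2.cvtColor(c["frame"],cv2.COLOR_BGR2GRAY)
E
python3 - <<'E'
import cv2
f=cv2.imread('pics/w4.png')[150:320,240:620];cv2.imwrite('pics/w4z.png',cv2.resize(f,None,fx=2.1,fy=2.1,interpolation=cv2.INTER_CUBIC))
E
```

```text
c NL [0.4467 0.0746] loader [-109.8   49.6] tool [ 49.2 -36.1  83.1]
c FL [0.7029 0.0256] loader [151.1  50.3] tool [ 50.3 224.8  83. ]
c FR [ 0.6852 -0.0743] loader [152.8 -51. ] tool [-51.1 226.6  82.9]
yellow[435 209   7  39 168] [0.55   0.0172] loader [ 2.5 13. ] tool [12.7 76.2 75. ]
yellow[427 257  11  40 185] [ 0.5435 -0.0151] loader [  2.3 -20. ] tool [-20.2  76.1  75. ]
green[545 222  16  58 397] [ 0.6377 -0.016 ] loader [95. -3.] tool [ -3.1 168.7  75. ]
guide L inner after 38 near [0.5826 0.0281] loader [32.5 29.8] tool [ 29.7 106.2  65. ]
far [0.6857 0.0069] loader [137.8  28.7] tool [ 28.7 211.5  64.9]
guide R inner near [ 0.5719 -0.0246] loader [ 32.1 -23.9] tool [-24.1 105.9  65. ]
far [ 0.6745 -0.0514] loader [137.9 -30.7] tool [-30.7 211.6  64.9]
guideL straight start [0.5092 0.0368] loader [-41.3  24.4] tool [24.1 32.4 83. ]
guideL str end [0.5521 0.0276] loader [ 2.7 23.6] tool [23.4 76.4 83. ]
pinR [ 0.539  -0.0265] loader [  0.1 -32.1] tool [-32.3  73.8  61. ]
pinL [0.5492 0.0359] loader [-1.8 31.1] tool [30.9 71.9 61. ]
knob top [0.473  0.0183] loader [-73.2  -0.7] tool [ -1.    0.5 -28. ]
```

View pics/w4z.png

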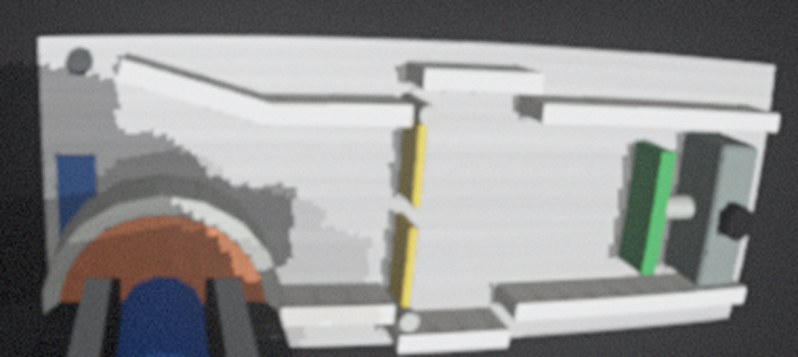

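```bash
python3 -m crank '[{"xyz":[1,0,15],"turn":[0,0,0],"grip":0},{"xyz":[1,0,32],"turn":[0,0,0],"grip":0},{"xyz":[1,0,45],"turn":[0,0,0],"grip":0},{"xyz":[1,0,52],"turn":[0,0,0],"grip":0},{"xyz":[1,0,56],"turn":[0,0,0],"grip":0},{"xyz":[1,0,58],"turn":[0,0,0],"grip":0},{"xyz":[1,0,59],"turn":[0,0,0],"grip":0},{"xyz":[1,0,60],"turn":[0,0,0],"grip":0},{"xyz":[1,0,60],"turn":[0,0,0],"grip":0},{"xyz":[1,0,60],"turn":[0,0,0],"grip":0}]' 40
```

```text
clock: 4.9
tool_pos: [0.4726, 0.0211, 0.029]
tcp_rot: [-2.423, -1.999, -0.001]
contact_force: [-6.0, 3.1, 12.5]
opening: 0.0165
```

Puck is on the deck with 12 N downward, so the next move is to ease up, open slightly and let it settle.

```bash
python3 -m crank '[{"xyz":[0,0,0],"turn":[0,0,0],"grip":0.29},{"xyz":[0,0,0],"turn":[0,0,0],"grip":0.29},{"xyz":[0,0,-1],"turn":[0,0,0],"grip":0.29},{"xyz":[0,0,-2],"turn":[0,0,0],"grip":0.29},{"xyz":[0,0,-2],"turn":[0,0,0],"grip":0.29},{"xyz":[0,0,-2],"turn":[0,0,0],"grip":0.29}]' 40
python3 - <<'E'
from h import *
from workcell import camera,get_state
s=get_state();print(s["tool_pos"],s["tcp_rot"]);c=camera("wrist");np.savez("w5.npz",tp=s["tool_pos"],tr=s["tcp_rot"],**c);cv2.imwrite("pics/w5.png",c["frame"])
E
```

```text
clock: 5.4
tool_pos: [0.473, 0.0202, 0.0294]
tcp_rot: [2.424, 1.998, 0.0]
contact_force: [0.0, -0.3, 0.4]
opening: 0.0249
[0.4730418  0.02016478 0.0294036 ] [2.42401963e+00 1.99804540e+00 3.00163064e-04]
```

View pics/w5.png

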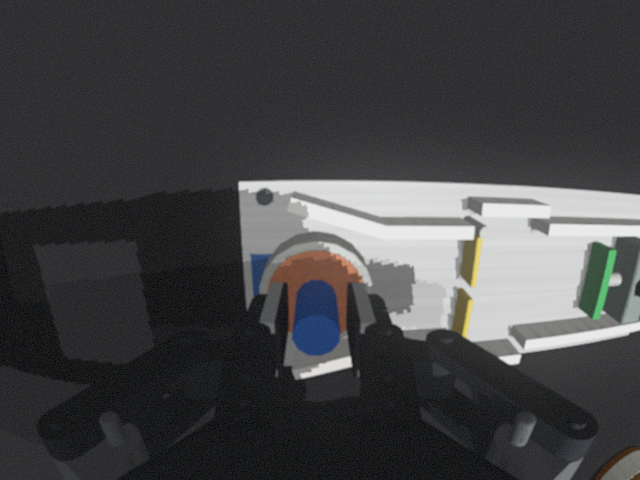

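Puck stands free on the infeed, upright between the loosened fingers at (316,320). With that loose hold I'll push it down the funnel so it centres itself.

```bash
python3 -m crank '[{"xyz":[0,3,0],"turn":[0,0,0],"grip":0.29},{"xyz":[0,6,0],"turn":[0,0,0],"grip":0.29},{"xyz":[0,9,0],"turn":[0,0,0],"grip":0.29},{"xyz":[0,12,0],"turn":[0,0,0],"grip":0.29},{"xyz":[0,15,0],"turn":[0,0,0],"grip":0.29},{"xyz":[0,18,0],"turn":[0,0,0],"grip":0.29},{"xyz":[0,21,0],"turn":[0,0,0],"grip":0.29},{"xyz":[0,24,0],"turn":[0,0,0],"grip":0.29},{"xyz":[0,27,0],"turn":[0,0,0],"grip":0.29},{"xyz":[0,30,0],"turn":[0,0,0],"grip":0.29},{"xyz":[0,32,0],"turn":[0,0,0],"grip":0.29},{"xyz":[0,33,0],"turn":[0,0,0],"grip":0.29}]' 40
python3 -m crank '[{"xyz":[0,3,0],"turn":[0,0,0],"grip":0.29},{"xyz":[0,6,0],"turn":[0,0,0],"grip":0.29},{"xyz":[0,9,0],"turn":[0,0,0],"grip":0.29},{"xyz":[0,11,0],"turn":[0,0,0],"grip":0.29},{"xyz":[0,11,0],"turn":[0,0,0],"grip":0.29}]' 40
python3 - <<'E'
from h import *
from workcell import camera,get_state
s=get_state();print(s["tool_pos"],s["tcp_rot"]);c=camera("wrist");np.savez("w6.npz",tp=s["tool_pos"],tr=s["tcp_rot"],**c);cv2.imwrite("pics/w6.png",c["frame"])
E
```

```text
clock: 6.45
tool_pos: [0.5056, 0.0138, 0.0293]
tcp_rot: [2.424, 1.998, 0.0]
contact_force: [-1.0, 0.1, 0.3]
opening: 0.0247
clock: 6.87
tool_pos: [0.5168, 0.0116, 0.0294]
tcp_rot: [2.424, 1.998, 0.001]
contact_force: [-0.5, -0.2, 0.5]
opening: 0.0247
[0.51678407 0.01163615 0.02938645] [2.42376089e+00 1.99775206e+00 8.56069974e-04]
```

View pics/w6.png

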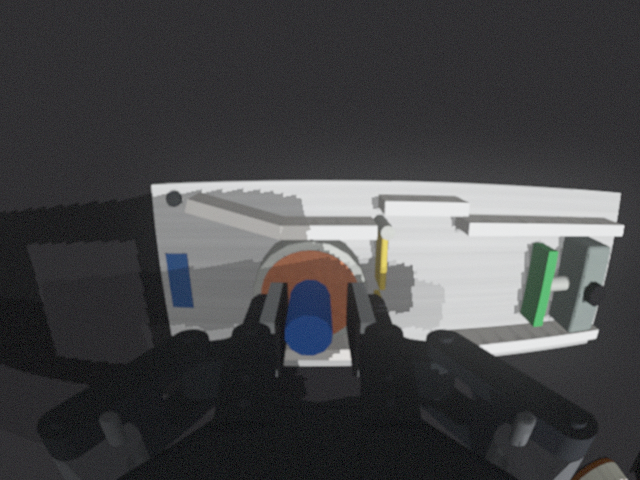

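Puck is in the straight channel with its front just before the flaps. Now I'll grip it there, so it's centred laterally by the guides.

```bash
python3 -m crank '[{"xyz":[0,-2,0],"turn":[0,0,0],"grip":0.2},{"xyz":[0,-3,0],"turn":[0,0,0],"grip":0},{"xyz":[0,-3,0],"turn":[0,0,0],"grip":0},{"xyz":[0,-3,0],"turn":[0,0,0],"grip":0},{"xyz":[0,-3,0],"turn":[0,0,0],"grip":0},{"xyz":[0,-3,0],"turn":[0,0,0],"grip":0}]' 60
```

```text
clock: 7.42
tool_pos: [0.5134, 0.0123, 0.0296]
tcp_rot: [2.424, 1.998, 0.001]
contact_force: [1.1, 0.1, 2.4]
opening: 0.0159
```

```bash
python3 -m crank '[{"xyz":[0,3,0],"turn":[0,0,0],"grip":0},{"xyz":[0,6,0],"turn":[0,0,0],"grip":0},{"xyz":[0,9,0],"turn":[0,0,0],"grip":0},{"xyz":[0,12,0],"turn":[0,0,0],"grip":0},{"xyz":[0,15,0],"turn":[0,0,0],"grip":0},{"xyz":[0,18,0],"turn":[0,0,0],"grip":0},{"xyz":[0,18,0],"turn":[0,0,0],"grip":0}]' 60
python3 -m crank '[{"xyz":[0,3,0],"turn":[0,0,0],"grip":0},{"xyz":[0,6,0],"turn":[0,0,0],"grip":0},{"xyz":[0,9,0],"turn":[0,0,0],"grip":0},{"xyz":[0,12,0],"turn":[0,0,0],"grip":0},{"xyz":[0,15,0],"turn":[0,0,0],"grip":0},{"xyz":[0,18,0],"turn":[0,0,0],"grip":0},{"xyz":[0,18,0],"turn":[0,0,0],"grip":0}]' 60
```

```text
clock: 8.0
tool_pos: [0.5254, 0.0103, 0.0297]
tcp_rot: [-2.417, -1.994, 0.011]
contact_force: [-15.9, 3.8, 22.8]
opening: 0.0163
clock: 8.58
tool_pos: [0.5392, 0.0078, 0.0298]
tcp_rot: [-2.412, -1.991, 0.019]
contact_force: [-26.7, 4.0, 34.3]
opening: 0.0162
```

Vertical force is building to 34 N, so the puck is being pressed into the deck and friction is the drag. Lateral force is only about 1 N. I'll ease upward.

```bash
python3 -m crank '[{"xyz":[0,0,-1],"turn":[0,0,0],"grip":0},{"xyz":[0,0,-2],"turn":[0,0,0],"grip":0},{"xyz":[0,0,-3],"turn":[0,0,0],"grip":0},{"xyz":[0,0,-3],"turn":[0,0,0],"grip":0}]' 60
python3 - <<'E'
from h import *
from workcell import camera,get_state
s=get_state();print(s["tool_pos"],s["tcp_rot"],s["contact_force"],s["torque"]);M=Ro.from_rotvec(s["tcp_rot"]).as_matrix();print(M.round(3))
c=camera("wrist");np.savez("w7.npz",tp=s["tool_pos"],tr=s["tcp_rot"],**c);cv2.imwrite("pics/w7.png",c["frame"])
E
```

```text
clock: 8.92
tool_pos: [0.542, 0.0069, 0.0301]
tcp_rot: [-2.416, -1.993, 0.013]
contact_force: [-8.6, 0.5, -0.2]
opening: 0.0157
[0.54204962 0.00687153 0.03010525] [-2.41587676 -1.99254034  0.01338828] [-8.63251437  0.47845463 -0.1643153 ] [0.17029417 1.5965113  0.00556855]
[[ 0.19   0.982 -0.013]
 [ 0.982 -0.19   0.002]
 [-0.    -0.013 -1.   ]]
```

View pics/w7.png

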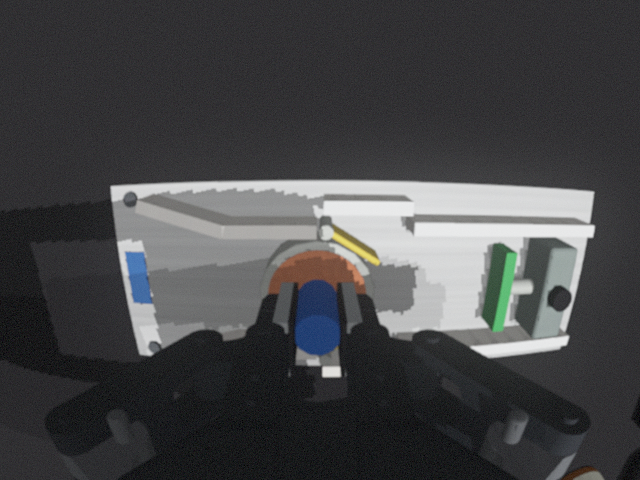

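Vertical load is now zero and the drag is 9 N. The visible (left) flap is swung to about half open. Continuing in short steps.

```bash
python3 -m crank '[{"xyz":[0,3,0],"turn":[0,0,0],"grip":0},{"xyz":[0,6,0],"turn":[0,0,0],"grip":0},{"xyz":[0,9,0],"turn":[0,0,0],"grip":0},{"xyz":[0,9,0],"turn":[0,0,0],"grip":0}]' 60
python3 -m crank '[{"xyz":[0,3,0],"turn":[0,0,0],"grip":0},{"xyz":[0,6,0],"turn":[0,0,0],"grip":0},{"xyz":[0,6,0],"turn":[0,0,0],"grip":0}]' 60
```

```text
clock: 9.3
tool_pos: [0.5517, 0.0047, 0.03]
tcp_rot: [-2.416, -1.993, 0.013]
contact_force: [-8.6, -0.2, -0.4]
opening: 0.0158
clock: 9.55
tool_pos: [0.5588, 0.0035, 0.0302]
tcp_rot: [-2.418, -1.994, 0.01]
contact_force: [-5.3, 1.1, -2.1]
opening: 0.016
```

```bash
python3 -m crank '[{"xyz":[0,3,0],"turn":[0,0,0],"grip":0},{"xyz":[0,6,0],"turn":[0,0,0],"grip":0},{"xyz":[0,9,0],"turn":[0,0,0],"grip":0},{"xyz":[0,12,0],"turn":[0,0,0],"grip":0},{"xyz":[0,12,0],"turn":[0,0,0],"grip":0}]' 60
python3 -m crank '[{"xyz":[0,3,0],"turn":[0,0,0],"grip":0},{"xyz":[0,6,0],"turn":[0,0,0],"grip":0},{"xyz":[0,9,0],"turn":[0,0,0],"grip":0},{"xyz":[0,12,0],"turn":[0,0,0],"grip":0},{"xyz":[0,12,0],"turn":[0,0,0],"grip":0}]' 60
python3 - <<'E'
from h import *
from workcell import camera,get_state
s=get_state();L=np.array([.545,.005]);y=-.192;R2=np.array([[np.cos(y),np.sin(y)],[-np.sin(y),np.cos(y)]])
print(R2@(s["tool_pos"][:2]-L),R2@s["contact_force"][:2])
c=camera("wrist");np.savez("w8.npz",tp=s["tool_pos"],tr=s["tcp_rot"],**c);cv2.imwrite("pics/w8.png",c["frame"])
E
```

```text
clock: 9.97
tool_pos: [0.5754, 0.0003, 0.032]
tcp_rot: [-2.424, -1.998, -0.0]
contact_force: [-2.6, -0.4, -4.2]
opening: 0.0159
clock: 10.38
tool_pos: [0.5886, -0.0025, 0.0329]
tcp_rot: [2.422, 1.997, 0.003]
contact_force: [0.7, -0.5, -1.4]
opening: 0.0159
[0.04418122 0.00095756] [ 0.79218881 -0.33492123]
```

View pics/w8.png

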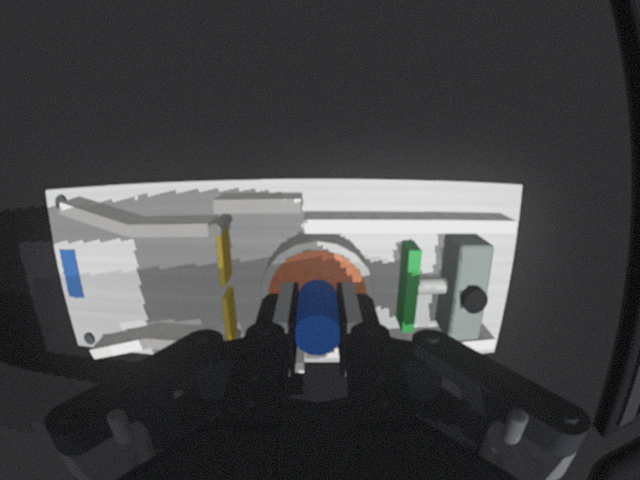

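Both flaps are shut behind the puck ((224,255), (229,312)) and the seat is just ahead at (408,285). I'll lower slightly, then feel for the seat.

```bash
cat > st.py <<'E'
from h import *
from workcell import get_state
s=get_state();L=np.array([.545,.005]);y=-.192;R2=np.array([[np.cos(y),np.sin(y)],[-np.sin(y),np.cos(y)]])
print("pos",(R2@(s["tool_pos"][:2]-L)*1000).round(2),"z",round(s["tool_pos"][2]*1000,2),"F",(R2@s["contact_force"][:2]).round(2),s["contact_force"][2].round(2))
E
python3 -m crank '[{"xyz":[0,0,1],"turn":[0,0,0],"grip":0},{"xyz":[0,0,2],"turn":[0,0,0],"grip":0},{"xyz":[0,0,2],"turn":[0,0,0],"grip":0},{"xyz":[0,0,2],"turn":[0,0,0],"grip":0}]' 60 >/dev/null; python3 st.py
python3 -m crank '[{"xyz":[0,2,0],"turn":[0,0,0],"grip":0},{"xyz":[0,4,0],"turn":[0,0,0],"grip":0},{"xyz":[0,6,0],"turn":[0,0,0],"grip":0},{"xyz":[0,6,0],"turn":[0,0,0],"grip":0}]' 60 >/dev/null; python3 st.py
python3 -m crank '[{"xyz":[0,1,0],"turn":[0,0,0],"grip":0},{"xyz":[0,2,0],"turn":[0,0,0],"grip":0},{"xyz":[0,3,0],"turn":[0,0,0],"grip":0},{"xyz":[0,3,0],"turn":[0,0,0],"grip":0}]' 60 >/dev/null; python3 st.py
```

```text
pos [41.93  1.21] z 30.13 F [-0.09 -0.18] -1.68
pos [49.    1.13] z 30.45 F [-0.08  0.73] -1.78
pos [51.5   1.16] z 30.34 F [-0.31  0.16] -2.09
```

```bash
for i in 1; do python3 -m crank '[{"xyz":[0,1,0],"turn":[0,0,0],"grip":0},{"xyz":[0,2,0],"turn":[0,0,0],"grip":0},{"xyz":[0,3,0],"turn":[0,0,0],"grip":0},{"xyz":[0,3,0],"turn":[0,0,0],"grip":0}]' 60 >/dev/null; python3 st.py;done
python3 -m crank '[{"xyz":[0,1,0],"turn":[0,0,0],"grip":0},{"xyz":[0,2,0],"turn":[0,0,0],"grip":0},{"xyz":[0,3,0],"turn":[0,0,0],"grip":0},{"xyz":[0,3,0],"turn":[0,0,0],"grip":0}]' 60 >/dev/null; python3 st.py
python3 -m crank '[{"xyz":[0,1,0],"turn":[0,0,0],"grip":0},{"xyz":[0,2,0],"turn":[0,0,0],"grip":0},{"xyz":[0,3,0],"turn":[0,0,0],"grip":0},{"xyz":[0,3,0],"turn":[0,0,0],"grip":0}]' 60 >/dev/null; python3 st.py
```

```text
pos [54.55  1.16] z 30.35 F [-0.82  0.28] -2.31
pos [57.54  1.17] z 30.34 F [-0.74 -0.28] -1.74
pos [59.52  1.19] z 30.08 F [-1.91 -0.4 ] 0.28
```

```bash
python3 -m crank '[{"xyz":[0,1,0],"turn":[0,0,0],"grip":0},{"xyz":[0,2,0],"turn":[0,0,0],"grip":0},{"xyz":[0,2,0],"turn":[0,0,0],"grip":0}]' 60 >/dev/null; python3 st.py
python3 - <<'E'
from h import *
from workcell import camera,get_state
s=get_state()
c=camera("wrist");np.savez("w9.npz",tp=s["tool_pos"],tr=s["tcp_rot"],**c);cv2.imwrite("pics/w9.png",cv2.resize(c["frame"][170:400,150:500],None,fx=2.2,fy=2.2))
E
```

```text
pos [61.01  1.22] z 29.99 F [-5.3   0.29] 0.1
```

View pics/w9.png

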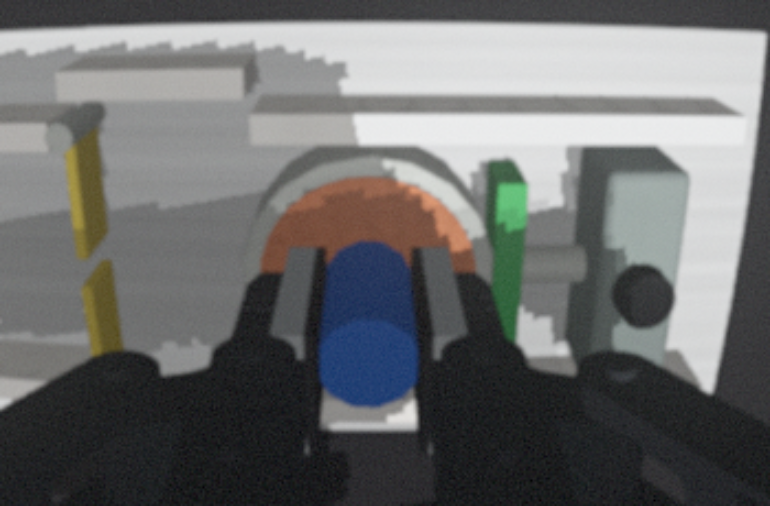

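Puck rim touches the green plate at (490,210 in the crop); both flaps are shut. The force fits first contact at about x = 60 mm. I'll press on in small steps, aiming for x ≈ 66 mm and ~13 N.

```bash
python3 -m crank '[{"xyz":[0,1,0],"turn":[0,0,0],"grip":0},{"xyz":[0,2,-0.3],"turn":[0,0,0],"grip":0},{"xyz":[0,3,-0.5],"turn":[0,0,0],"grip":0},{"xyz":[0,3,-0.5],"turn":[0,0,0],"grip":0}]' 60 >/dev/null; python3 st.py
python3 -m crank '[{"xyz":[0,1,0],"turn":[0,0,0],"grip":0},{"xyz":[0,2,-0.3],"turn":[0,0,0],"grip":0},{"xyz":[0,2,-0.5],"turn":[0,0,0],"grip":0}]' 60 >/dev/null; python3 st.py
```

```text
pos [62.66  1.26] z 30.0 F [-7.48 -0.  ] 1.75
pos [63.66  1.27] z 30.08 F [-9.62 -0.84] -0.56
```

```bash
python3 -m crank '[{"xyz":[0,1,0],"turn":[0,0,0],"grip":0},{"xyz":[0,2,-0.3],"turn":[0,0,0],"grip":0},{"xyz":[0,3,-0.5],"turn":[0,0,0],"grip":0},{"xyz":[0,3,-0.5],"turn":[0,0,0],"grip":0}]' 60 >/dev/null; python3 st.py
```

```text
pos [65.38  1.3 ] z 30.19 F [-12.27  -0.11] 2.18
```

```bash
python3 -m crank '[{"xyz":[0,0.5,0],"turn":[0,0,0],"grip":0},{"xyz":[0,0.5,0],"turn":[0,0,0],"grip":0},{"xyz":[0,0.5,0],"turn":[0,0,0],"grip":0},{"xyz":[0,0.5,0],"turn":[0,0,0],"grip":0},{"xyz":[0,0.5,0],"turn":[0,0,0],"grip":0},{"xyz":[0,0.5,0],"turn":[0,0,0],"grip":0},{"xyz":[0,0.5,0],"turn":[0,0,0],"grip":0}]' 60 >/dev/null; python3 st.py
python3 - <<'E'
from h import *
from workcell import camera,get_state
s=get_state()
c=camera("wrist");np.savez("w10.npz",tp=s["tool_pos"],tr=s["tcp_rot"],**c);cv2.imwrite("pics/w10.png",cv2.resize(c["frame"][170:400,150:500],None,fx=2.2,fy=2.2))
for n,z in(("w8",.0),("w9",0),("w10",0)):
    c=np.load(n+".npz")
    L=np.array([.545,.005]);y=-.192;R2=np.array([[np.cos(y),np.sin(y)],[-np.sin(y),np.cos(y)]])
    for ce,st in blobs(c,(45,100,40),(85,255,255),60): 
        # top-left edge of the plate (front upper-left)
        print(n,st,(R2@(wray(c,*ce,.015)[:2]-L)*1000).round(1), (R2@(wray(c,st[0],st[1]+3,.020)[:2]-L)*1000).round(1))
E
```

```text
pos [65.63  1.3 ] z 30.18 F [-12.14  -1.37] 1.97
w8 [ 397  249   24   83 1040] [89.3 -3.1] [80.2 18.8]
w9 [374 252  15  73 784] [90.7  2.9] [86.  18.8]
w10 [373 252  15  73 774] [95.   3.2] [90.1 18.9]
```

View pics/w10.png

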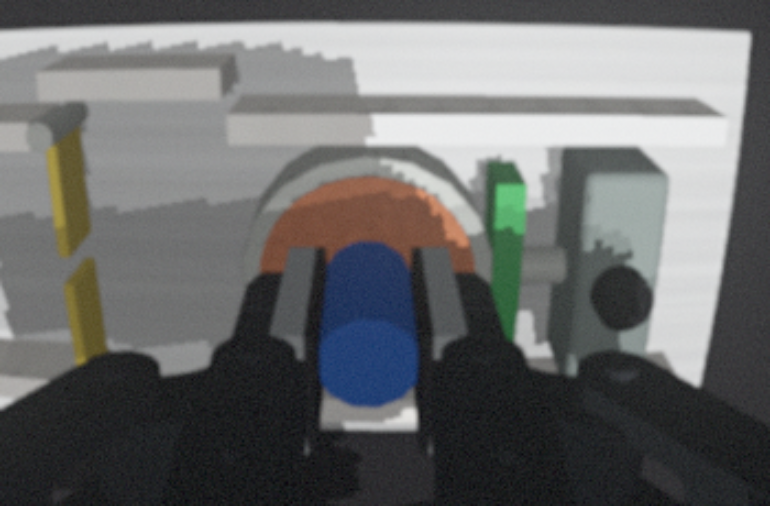

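Plate is pressed about 5.5–6 mm, and the force (12.1 N), TCP travel and image agree. It has been held for 0.6 s or more. Now easing back to unload, then releasing.

```bash
python3 -m crank '[{"xyz":[0,-2,0],"turn":[0,0,0],"grip":0},{"xyz":[0,-4,0],"turn":[0,0,0],"grip":0},{"xyz":[0,-6,0],"turn":[0,0,0],"grip":0},{"xyz":[0,-8,0],"turn":[0,0,0],"grip":0},{"xyz":[0,-10,0],"turn":[0,0,0],"grip":0},{"xyz":[0,-11,0.5],"turn":[0,0,0],"grip":0},{"xyz":[0,-11,1],"turn":[0,0,0],"grip":0},{"xyz":[0,-11,1],"turn":[0,0,0],"grip":0}]' 60 >/dev/null; python3 st.py
```

```text
pos [59.88  1.2 ] z 31.01 F [-3.   -0.03] -0.8
```

```bash
python3 -m crank '[{"xyz":[0,-2,0],"turn":[0,0,0],"grip":0},{"xyz":[0,-4,0.5],"turn":[0,0,0],"grip":0},{"xyz":[0,-4,1],"turn":[0,0,0],"grip":0},{"xyz":[0,-4,1],"turn":[0,0,0],"grip":0}]' 60 >/dev/null; python3 st.py
python3 -m crank '[{"xyz":[0,0,0.5],"turn":[0,0,0],"grip":0},{"xyz":[0,0,1],"turn":[0,0,0],"grip":0},{"xyz":[0,0,1],"turn":[0,0,0],"grip":0}]' 60 >/dev/null; python3 st.py
```

```text
pos [56.55  1.12] z 30.15 F [-0.09 -0.23] -1.24
pos [56.49  1.11] z 29.62 F [-0.5  -0.81] 3.63
```

Puck is on the deck, clear of the seat. Next I open slightly, then wider, and lift.

```bash
python3 -m crank '[{"xyz":[0,0,0],"turn":[0,0,0],"grip":0.3},{"xyz":[0,0,0],"turn":[0,0,0],"grip":0.3},{"xyz":[0,0,0],"turn":[0,0,0],"grip":0.4},{"xyz":[0,0,0],"turn":[0,0,0],"grip":0.4}]' 40; python3 st.py
python3 - <<'E'
from h import *
from workcell import camera
c=camera("wrist");cv2.imwrite("pics/w11.png",c["frame"])
E
python3 -m crank '[{"xyz":[0,0,-5],"turn":[0,0,0],"grip":0.4},{"xyz":[0,0,-12],"turn":[0,0,0],"grip":0.4},{"xyz":[0,0,-25],"turn":[0,0,0],"grip":0.4},{"xyz":[0,0,-50],"turn":[0,0,0],"grip":0.4},{"xyz":[0,0,-80],"turn":[0,0,0],"grip":0.4},{"xyz":[0,0,-110],"turn":[0,0,0],"grip":0.4},{"xyz":[0,0,-140],"turn":[0,0,0],"grip":0.4},{"xyz":[0,0,-150],"turn":[0,0,0],"grip":0.4},{"xyz":[0,0,-150],"turn":[0,0,0],"grip":0.4}]' 40
python3 - <<'E'
from h import *
from workcell import camera,get_state
s=get_state()
c=camera("wrist");np.savez("w12.npz",tp=s["tool_pos"],tr=s["tcp_rot"],**c);cv2.imwrite("pics/w12.png",c["frame"])
c=camera("side");cv2.imwrite("pics/d12.png",cv2.resize(c["frame"][230:400,240:440],None,fx=3.5,fy=3.5))
E
```

```text
clock: 15.87
tool_pos: [0.6, -0.0045, 0.0287]
tcp_rot: [-2.424, -1.998, 0.0]
contact_force: [-0.1, -0.4, 0.3]
opening: 0.0343
pos [55.75  1.19] z 28.66 F [-0.06 -0.46] 0.27
clock: 16.67
tool_pos: [0.6021, -0.0048, 0.183]
tcp_rot: [2.419, 1.995, 0.008]
contact_force: [0.8, 0.1, 0.4]
opening: 0.0338
```

View pics/w12.png

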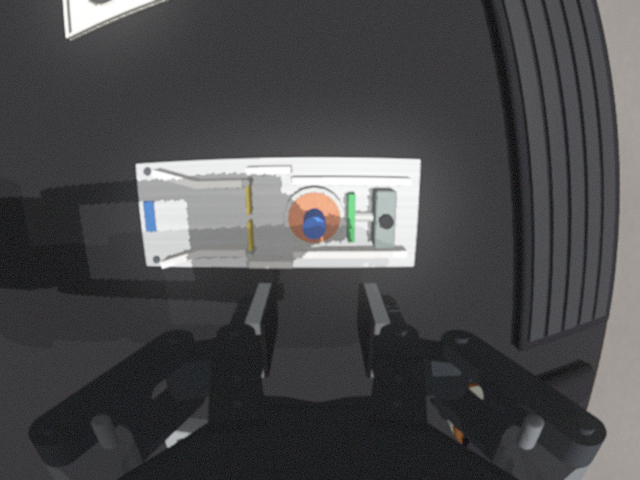

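View pics/d12.png

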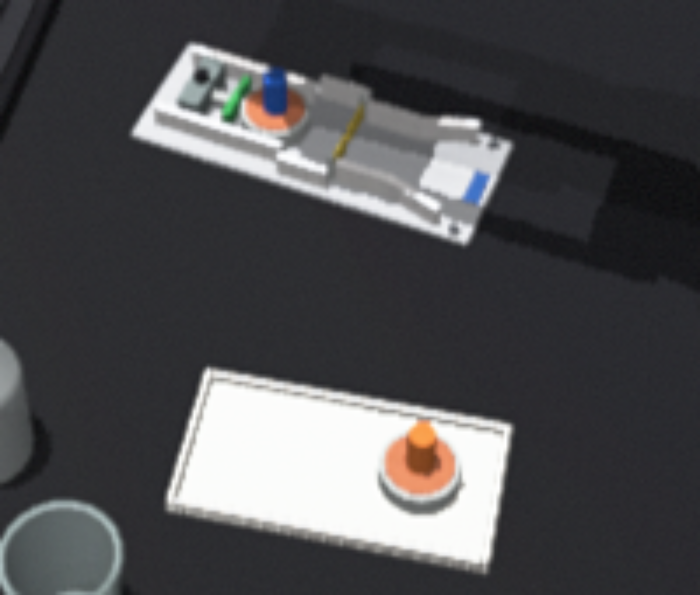

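The puck stands upright inside, both flaps are shut, the seat is at rest, the orange puck hasn't moved and the gripper is clear. Handing in.

```bash
python3 -c "
from workcell import hand_in,get_state
print(get_state()['clock'],hand_in())"
```

```text
the job is handed in; nothing more can be done
16.7667 None
```

I loaded the blue-knobbed puck and handed the job in at 16.8 s; no verdict was reported, so this rests on my own checks.

**What I did**
- I set the puck on the infeed and pushed it down the funnel with a loose hold so it could centre itself. I then re-gripped it and slid it through the flaps.
- I felt the seat plate at about x = 60 mm and pressed to about 65.6 mm. The force was about 12 N, which is 5.5–6 mm of travel, and I held it for about 0.6 s.
- I then eased the puck back off the plate to about x = 56 mm, released it and lifted away.

**Last checks**
- The final wrist and side pictures show the puck upright inside and both flaps shut behind it. The seat plate is clear of the puck, the orange puck is where it was, and the gripper is touching nothing.
- Wrist force, TCP travel and the image shift of the plate agree on the press depth to within about 0.5 mm.

**What went wrong or is uncertain**
- **Downward force in the doorway:** the downward force on the deck rose to 34 N and the drag to 27 N, because the arm was pressing the puck down. I raised the tool and both dropped. The sideways force worked out to only about 1 N then, but I could not measure the puck's force on the guides directly.
- **Slight lift:** the puck may have been up to about 3 mm off the deck just past the flaps. I then lowered it before pressing the seat.
- **Flap angle:** I did not measure it at the doorway. I took it to be past 0.6 rad from the puck's position and the wrist picture just before, which showed the left flap about half open.

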